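Fill the last row of a grocery tote and put its lid on

ROBOT

A 7-joint arm with a two-finger parallel gripper is mounted at the origin on the work surface. World frame = base frame: x ahead of the robot, y to its left, z up, the work surface at z = 0. Lengths are in m, angles in rad, forces in N, time in s.
With the tool pointing down it reaches from about 0.4 to 0.875 m from the base axis. Payload 19.3 kg.
Tool frame: the origin (TCP) lies at the very end of the fingers, on their centre line; the grasp point (between the pads) lies 19 mm behind it; z points along the fingers, y is the line along which they close (so a half turn about z gives the same grasp; the last joint's range is limited). The gripper opens to 85 mm and grips with 20 to 120 N. Pads are 22 mm wide; open, the fingers measure 114 mm over their backs; the gripper's body (76 mm by 85 mm) begins 54 mm behind the grasp point. The pads swing forward as they close: fully open they stand 13 mm farther back than shut.
Start: joints at [-1.197, 0.521, -0.036, 1.599, 0.021, 1.021, -0.113], TCP at [0.268, 0.564, 0.231] pointing down, gripper open.
Joint ranges: [-2.91, 2.91], [-0.3, 2.13], [-1.5, 1.42], [0.17, 2.43], [-1.26, 4.41], [0.16, 1.93], [-2.52, 2.52]. Speed limits (rad/s): [1.89, 1.89, 2.39, 2.39, 3.01, 3.01, 3.01].

INTERFACE

Orientations are given as [roll, pitch, yaw] about the fixed x, y, z axes, in that order (R = Rz(yaw) Ry(pitch) Rx(roll)).
In Python, from workcell import observe, grab_frame, job_done gives the robot as it stands.
- The arm moves only by the tool move_arm, never from a script. Its argument "plan" is a list that holds one entry, the list of rows, each a list of 7 numbers: the shift along the tool's x, y, z each as a share of 0.02 m, from -1 to 1, then the turn, a rotation vector about the tool's x, y, z each as a share of 6 degrees, from -1 to 1, then the opening, from -1 (shut) to 1 (fully open). A call has exactly 10 rows; each row shifts and turns the commanded pose from where the row before left it, along the tool's axes as they then stand; what a row does not reach is not made up. A row lasts 1/10 s, in which the tool goes at most 50 mm and 8.59 degrees, less where a joint would pass 70% of its speed; a pose out of reach is approached as far as the arm can. A call with a number of a shift or a turn outside -1 to 1 is refused whole. A call with a gripper value outside its range is refused whole. The fingers move at their own pace and stop on an object; "grip_force" is the grip in N (left out, the last holds). Time passes only in rows, so rows that do not move let the fingers close, or fill a call up. It gives the time, the measured TCP pose, the force, the opening and the grip force at its end, in the units of the state.
- observe(): the state, without advancing time (a new reading comes with each control period).
- grab_frame(name): name is "scene" or "top" or "wrist"; returns a dict with "color" (480x640x3 uint8, red, green, blue), "intrinsics" (3x3 intrinsics, pixels), "position" and "orientation" of the camera in the world; the wrist camera has in their place "tool_from_camera" (4x4, takes a point from camera to tool coordinates, whose origin is the TCP and whose axes are the flange's). Camera axes: x right, y down, z forward; pixel columns grow to the right and rows downward; lengths in m; the calibration is good to about 2 mm. The wrist camera is an equidistant fisheye: a pixel r from the principal point sees the ray r / f radians off the axis. A picture is of the moment at which its call begins: read the wrist's pose just before it. There is no depth.
- job_done(): hands the job in; it is judged then, once.
The state is a dict: "clock": time; "qpos": joint angles; "qd": joint speeds; "joint_efforts": joint torques, N m; "position": TCP position; "tool_rot": TCP orientation; "force": force on the tool from outside, world axes, zero at the start; "moment": the same for the moment, N m; "grip_width": finger opening in m; "finger_force": force on a finger pad.
Only numpy, scipy, OpenCV 4.12 (cv2) and the standard library are available. Lean on these libraries where they do the work, as an engineer would, in place of code of your own. Each camera call takes 0.05 s, during which the arm holds its last target. There are 200 camera calls.

TASK

Finish packing this grocery tote: stand the round jar with the narrow cap and the square canister upright on its floor, side by side in the empty row next to the jug that is already inside. Set them down, do not drop them. Then put the blue lid on the tote, pressed home flat on the rim all round, and leave the other things on the bench where they are.

Things in the scene. Friction and masses are not known exactly. Their poses are not given: they have to be found in the camera images.
- tote: White open square tote fixed to the bench, 202 x 202 mm outside, 135 mm high, walls and floor 5 mm thick (inside 192 x 192 mm, 130 mm deep). Origin: centre of the underside; z up, x and y parallel to the walls. The jug fills the half at +y, the empty row (about 95 mm wide, 192 mm long) runs along x in the half at -y. It can be turned to any yaw.
- jug: Grey rectangular jug with white labels standing inside the tote, loose, 180 (x) x 90 (y) mm body 88 mm high, with a round black cap and a loop handle on top, 118 mm high in all. Origin: centre of the underside. It stays in the tote.
- jar: Amber round glass jar with a paper label: body 90 mm in diameter, shoulder at 88 mm height, sloping in from 74 mm; on it a black round cap 40 mm in diameter and 32 mm tall, top at 120 mm. Origin: centre of the underside; z up. Grip it by the cap. About 0.45 kg.
- canister: Bright metal square canister with a paper band: body 90 x 90 mm, 88 mm high with flat top; on it a dark square cap 40 x 40 mm, 32 mm tall, top at 120 mm, sides parallel to the body's. Origin: centre of the underside; x and y parallel to the sides, z up. Grip it by the cap. About 0.4 kg.
- lid: Blue square lid, 218 x 218 mm, lying right side up; 12 mm deep rim, 208 x 208 mm inside, goes over the outside of the tote; 6 mm plate. White bar handle over the middle: 110 mm along the lid's x, 18 mm wide, 36 to 52 mm above the origin. Origin: centre of the rim's lower edges; z up. Seated, it is 123 mm above the tote's origin; any quarter turn fits. 0.35 kg.
- tin: Bystander among the goods: plain round steel food can, 74 mm in diameter, 105 mm high, same width all the way up, no narrow cap. Origin: centre of the underside.
- sauce_bottle: Bystander: green bottle, 60 mm in diameter, 140 mm high. Origin: centre of the underside.
- soap_carton: Bystander: cardboard carton 100 x 65 x 45 mm. Origin: centre of the underside.
Things that resemble listed ones, but are neither listed nor needed, are in the scene too. Leave any purple look-alike of the jar alone.

How it is judged:
By the outcome, as a careful person would: the job done as asked, in the order asked, and still so for the second after the job is handed in, with the robot touching nothing.
It also fails if it takes over 70 s, if anything falls off the work surface, if the arm or the gripper's body presses on something with over 40 N, if the wrist force passes 120 N, or if a joint passes its speed limit or range.

## Working session

There is one attempt and no reset: what is moved stays moved. The work goes in short steps, Python scripts to look and compute and a tool call to move; the robot and the scene stay as the last step left them, time stands still between calls to the robot, and variables do not carry over. Pictures are saved under pics/ and viewed, at most 10 in all, crops included, and the job is handed in when it is done.

Besides the shell and the picture viewer there is one more tool, called after ">>>" by a JSON object that holds its "api" and its "payload". move_arm: Moves the arm, as the interface text tells. Shift numbers are shares of 0.02 m and turn numbers shares of 6 degrees, none past 1 either way. Its arguments: {"type":"object","properties":{"plan":{"type":"array"},"grip_force":{"type":"number"}},"required":["plan"]}

```bash
ls; mkdir -p pics
python3 - <<'E'
from workcell import *
import cv2,json,numpy as np,pickle
s=observe();print({k:np.round(v,3).tolist() for k,v in s.items()})
for n in ["scene","top","wrist"]:
    f=grab_frame(n);cv2.imwrite(f"pics/{n}0.png",f["color"][:,:,::-1]);pickle.dump((s,f),open(f"pics/{n}0.pkl","wb"))
    print(n,{k:np.round(v,4).tolist() for k,v in f.items() if k!="color"})
E
```

```text
pics
{'clock': 0.0, 'qpos': [-1.197, 0.522, -0.036, 1.6, 0.021, 1.021, -0.113], 'qd': [0.0, -0.001, 0.0, 0.0, -0.001, -0.001, -0.0], 'joint_efforts': [0.002, -92.71, 1.982, -36.995, 0.018, 0.008, -0.0], 'position': [0.268, 0.564, 0.231], 'tool_rot': [-3.14, 0.0, 2.698], 'force': [-0.876, 0.203, 0.618], 'moment': [-0.024, -0.024, -0.023], 'finger_force': 0.0, 'grip_width': 0.085}
scene {'intrinsics': [[508.4873, 0.0, 317.3805], [0.0, 508.4873, 240.4809], [0.0, 0.0, 1.0]], 'position': [0.9742, -0.555, 0.8185], 'orientation': [-2.4155, -0.0033, 0.601]}
top {'intrinsics': [[511.7194, 0.0, 318.2962], [0.0, 511.7194, 246.5551], [0.0, 0.0, 1.0]], 'position': [0.4695, -0.005, 1.2998], 'orientation': [-3.0488, -0.0101, -1.5967]}
wrist {'intrinsics': [[371.6483, 0.0, 315.9662], [0.0, 371.6483, 233.7779], [0.0, 0.0, 1.0]], 'tool_from_camera': [[-0.0001, -0.9612, -0.2759, 0.0706], [1.0, 0.0, -0.0002, 0.0], [0.0002, -0.2759, 0.9612, -0.1431], [0.0, 0.0, 0.0, 1.0]]}
```

View pics/top0.png

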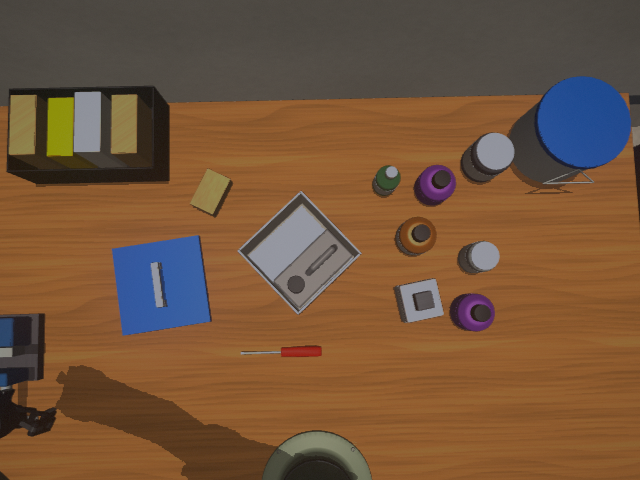

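View pics/scene0.png

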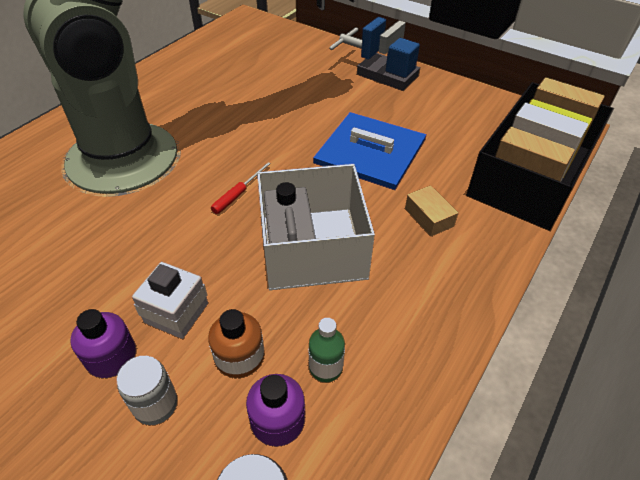

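Top view: tote rim centred around (299,253) with the jug in its lower-right half, amber jar cap (421,233), canister (421,300), lid (161,285). Two purple look-alikes and the plain tins are bystanders. I'll zoom in to get exact pixels.

Run:
```python
import cv2
def crop(n,o,x,y,w,h,k):
    c=cv2.resize(cv2.imread(f"pics/{n}0.png")[y:y+h,x:x+w],None,fx=k,fy=k,interpolation=cv2.INTER_CUBIC)
    for i in range(0,w,20): cv2.putText(c,str(x+i),(int(i*k),8),0,.3,(255,255,255),1);cv2.line(c,(int(i*k),10),(int(i*k),16),(255,255,255))
    for i in range(20,h,20): cv2.putText(c,str(y+i),(0,int(i*k)+4),0,.3,(255,255,255),1);cv2.line(c,(20,int(i*k)),(26,int(i*k)),(255,255,255))
    return c
cv2.imwrite("pics/topc.png",crop("top",0,240,185,220,145,3.6))
cv2.imwrite("pics/scc.png",crop("scene",0,130,110,300,275,2.15))
cv2.imwrite("pics/lidc.png",crop("top",0,100,225,120,120,4.5))
```

```text
(no output)
```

View pics/topc.png

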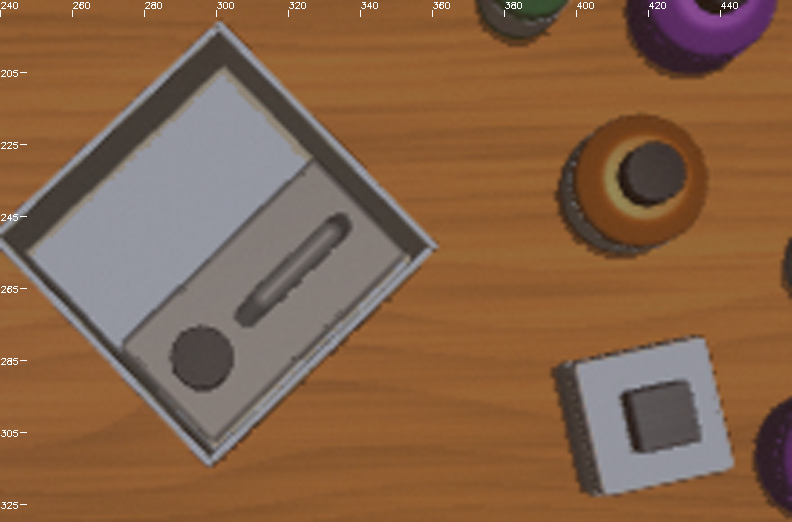

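View pics/scc.png

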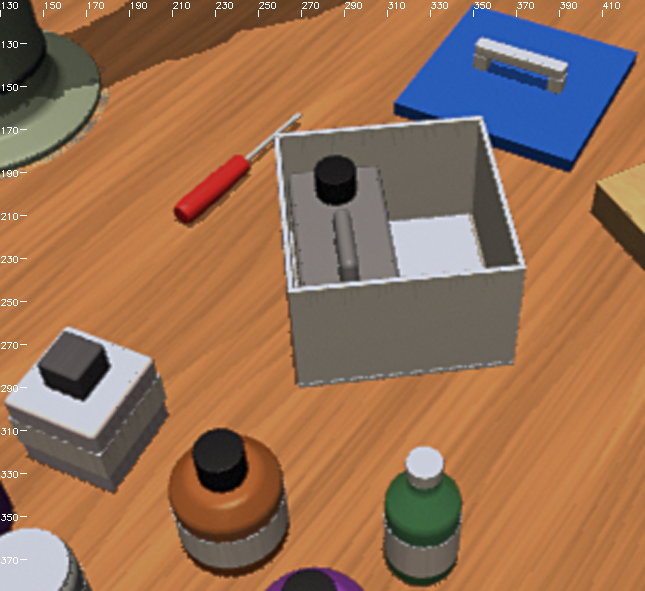

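View pics/lidc.png

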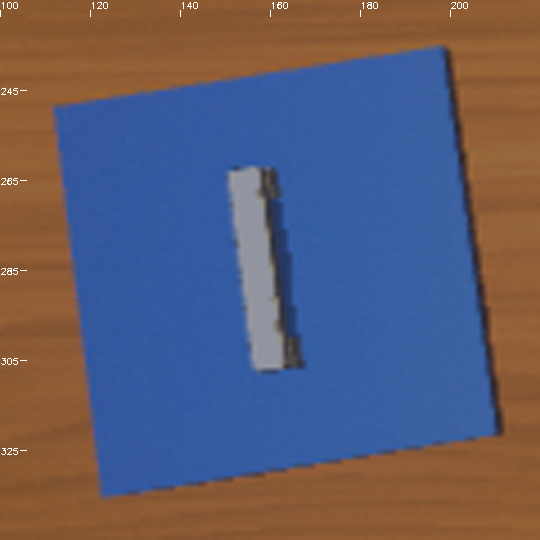

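```bash
cat > h.py <<'E'
import numpy as np,pickle
from scipy.optimize import least_squares
from scipy.spatial.transform import Rotation as R
C={}
for n in("scene","top"):
    _,f=pickle.load(open(f"pics/{n}0.pkl","rb"));C[n]=(f["intrinsics"],np.array(f["position"]),R.from_euler("xyz",f["orientation"]).as_matrix())
def proj(n,P):
    K,p,Q=C[n];c=(P-p)@Q;c=c@K.T;return c[:,:2]/c[:,2:]
T=lambda a:np.array(a)/3.6+[240,185]
S=lambda a:np.array(a)/2.15+[130,110]
L=lambda a:np.array(a)/4.5+[100,225]
sq=lambda s:np.array([[-1,-1,0],[-1,1,0],[1,1,0],[1,-1,0]])*s/2
def fit(name,M,t,s,x0):
    def pts(q):return M@R.from_euler("z",q[3]).as_matrix().T+q[:3]
    def r(q):return np.r_[(proj("top",pts(q))-t).ravel(),(proj("scene",pts(q))-s).ravel()]
    o=min((least_squares(r,[*x0,y]) for y in np.arange(4)*np.pi/2+.3),key=lambda o:o.cost)
    print(name,np.round(o.x,4),"yawdeg",round(np.degrees(o.x[3])%360,1),"rms px",round(np.sqrt(np.mean(o.fun**2)),2));return o.x
E
python3 - <<'E'
from h import *
fit("tote rim",sq(.202),T([(218,22),(437,245),(211,466),(-3,238)]),S([(525,267),(291,291),(274,137),(483,117)]),[.45,0,.13])
fit("canister top",sq(.09),T([(575,363),(703,338),(734,467),(604,495)]),S([(153,357),(96,437),(7,403),(66,327)]),[.4,-.25,.09])
fit("lid top",sq(.218),L([(54,106),(445,47),(501,433),(102,497)]),S([(638,50),(569,163),(395,102),(479,5)]),[.4,.35,.02])
fit("handle top",np.array([[-.055,-.009,0],[-.055,.009,0],[.055,.009,0],[.055,-.009,0]]),L([(229,171),(261,167),(284,369),(253,371)]),S([(567,64),(565,72),(475,45),(482,38)]),[.4,.35,.05])
fit("jar cap top",np.zeros((1,3)),T([(656,171)]),S([(218,444)]),[.5,-.2,.12])
fit("can cap top",np.zeros((1,3)),T([(668,411)]),S([(74,358)]),[.5,-.2,.12])
fit("jug cap top",np.zeros((1,3)),T([(203,357)]),S([(335,168)]),[.5,-.2,.12])
fit("jug handle far end",np.zeros((1,3)),T([(342,223)]),S([(346,265)]),[.5,-.2,.12])
E
```

```text
tote rim [0.5674 0.0246 0.1326 2.3152] yawdeg 132.7 rms px 1.03
canister top [ 0.4492 -0.2594  0.0847  3.3406] yawdeg 191.4 rms px 1.09
lid top [0.5043 0.3742 0.0169 3.265 ] yawdeg 187.1 rms px 1.05
handle top [0.5036 0.375  0.048  3.2636] yawdeg 187.0 rms px 0.67
jar cap top [ 0.6062 -0.26    0.1255  1.8708] yawdeg 107.2 rms px 0.4
can cap top [ 0.4531 -0.2612  0.119   0.3   ] yawdeg 17.2 rms px 0.73
jug cap top [0.4947 0.0339 0.1241 1.8708] yawdeg 107.2 rms px 0.51
jug handle far end [ 0.5769 -0.0581  0.1239  3.4416] yawdeg 197.2 rms px 0.04
```

Heights agree with the text to within 4 mm (rim 132.6 vs 135, canister top 84.7 vs 88, caps 119–125 vs 120, handle 48 vs 52). The tote yaw is 132.7° because its empty side faces +x+y. Next I'll write a motion calculator and go to a wrist viewpoint above the tote.

```bash
cat > mv.py <<'E'
import sys,numpy as np
from workcell import observe
from scipy.spatial.transform import Rotation as R
def plan(p,yaw,n,s=None,y0=None):
    if s is None:
        o=observe();s=np.array(o["position"]);y0=np.degrees(o["tool_rot"][2])
    d=(yaw-y0+180)%360-180;w=-d/n
    R0=R.from_euler("xyz",[180,0,y0],degrees=True).as_matrix()
    A=sum(R.from_euler("z",w*k,degrees=True).as_matrix() for k in range(n))
    v=np.linalg.solve(A,R0.T@(np.array(p)-s))
    print(f"{n} rows:",np.round(v/.02,3).tolist(),"turn",round(w/6,3))
if __name__=="__main__":
    a=list(map(float,sys.argv[1:]));plan(a[:3],a[3],int(a[4]))
E
python3 mv.py .5 .08 .3 120 30
```

```text
30 rows: [-0.841, -0.345, -0.115] turn 0.192
```

>>> {"api": "move_arm", "payload": {"plan": [[[-0.84,-0.345,-0.115,0,0,0.19,1],[-0.84,-0.345,-0.115,0,0,0.19,1],[-0.84,-0.345,-0.115,0,0,0.19,1],[-0.84,-0.345,-0.115,0,0,0.19,1],[-0.84,-0.345,-0.115,0,0,0.19,1],[-0.84,-0.345,-0.115,0,0,0.19,1],[-0.84,-0.345,-0.115,0,0,0.19,1],[-0.84,-0.345,-0.115,0,0,0.19,1],[-0.84,-0.345,-0.115,0,0,0.19,1],[-0.84,-0.345,-0.115,0,0,0.19,1]]]}}

```text
clock: 1.15
position: [0.3785, 0.4186, 0.2545]
tool_rot: [3.142, 0.0, 2.497]
force: [0.3, -0.2, 0.4]
grip_width: 0.0854
finger_force: 0.0
```

>>> {"api": "move_arm", "payload": {"plan": [[[-0.84,-0.345,-0.115,0,0,0.19,1],[-0.84,-0.345,-0.115,0,0,0.19,1],[-0.84,-0.345,-0.115,0,0,0.19,1],[-0.84,-0.345,-0.115,0,0,0.19,1],[-0.84,-0.345,-0.115,0,0,0.19,1],[-0.84,-0.345,-0.115,0,0,0.19,1],[-0.84,-0.345,-0.115,0,0,0.19,1],[-0.84,-0.345,-0.115,0,0,0.19,1],[-0.84,-0.345,-0.115,0,0,0.19,1],[-0.84,-0.345,-0.115,0,0,0.19,1]]]}}

```text
clock: 2.15
position: [0.4569, 0.2551, 0.2775]
tool_rot: [3.142, 0.0, 2.298]
force: [0.4, 1.3, -0.3]
grip_width: 0.0854
finger_force: 0.0
```

>>> {"api": "move_arm", "payload": {"plan": [[[-0.84,-0.345,-0.115,0,0,0.19,1],[-0.84,-0.345,-0.115,0,0,0.19,1],[-0.84,-0.345,-0.115,0,0,0.19,1],[-0.84,-0.345,-0.115,0,0,0.19,1],[-0.84,-0.345,-0.115,0,0,0.19,1],[-0.84,-0.345,-0.115,0,0,0.19,1],[-0.84,-0.345,-0.115,0,0,0.19,1],[-0.84,-0.345,-0.115,0,0,0.19,1],[-0.84,-0.345,-0.115,0,0,0.19,1],[-0.84,-0.345,-0.115,0,0,0.19,1]]]}}

```text
clock: 3.15
position: [0.5015, 0.0793, 0.3005]
tool_rot: [-3.142, 0.0, 2.099]
force: [0.5, 0.3, -0.3]
grip_width: 0.0854
finger_force: 0.0
```

```bash
cat > snap.py <<'E'
import sys,cv2,pickle,numpy as np
from workcell import *
s=observe();f=grab_frame("wrist");n=sys.argv[1]
pickle.dump((s,f),open(f"pics/{n}.pkl","wb"));cv2.imwrite(f"pics/{n}.png",f["color"][:,:,::-1])
print(s["clock"],np.round(s["position"],4),np.round(np.degrees(s["tool_rot"]),2),np.round(s["force"],1),s["grip_width"],np.round(s["qpos"],2))
E
python3 snap.py w1; python3 mv.py .45 -.2 .23 101.4 15
```

```text
3.15 [0.5015 0.0793 0.3005] [-180.      0.    120.27] [ 0.5  0.3 -0.3] 0.08537539270340459 [-0.49  0.27  0.27  1.83 -0.08  1.06  0.34]
15 rows: [-0.798, -0.499, 0.236] turn 0.207
```

View pics/w1.png

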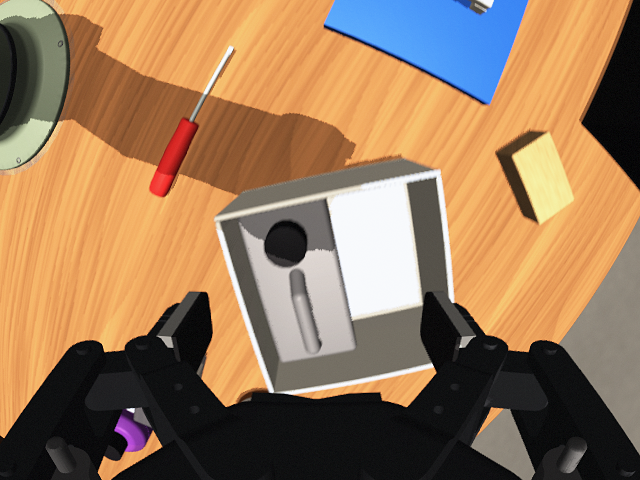

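Wrist view w1: tote rim corners are at about (217,217), (440,169) and (272,393). The jug's edge on the row side runs (327,200)–(356,350), and the row on its right is empty. I'll fit the tote from this view, and move on to the canister.

```bash
cat >> h.py <<'E'
def wcam(n):
    s,f=pickle.load(open(f"pics/{n}.pkl","rb"));G=np.eye(4);G[:3,:3]=R.from_euler("xyz",s["tool_rot"]).as_matrix();G[:3,3]=s["position"]
    return G@np.array(f["tool_from_camera"]),np.array(f["intrinsics"]),f["color"]
def wproj(n,P):
    G,K,_=wcam(n);c=(np.atleast_2d(P)-G[:3,3])@G[:3,:3];r=np.hypot(c[:,0],c[:,1]);k=np.arctan2(r,c[:,2])/r
    return c[:,:2]*k[:,None]*K[0,0]+K[:2,2]
def wray(n,px,z):
    G,K,_=wcam(n);d=(np.atleast_2d(px)-K[:2,2])/K[0,0];t=np.linalg.norm(d,axis=1)
    v=np.c_[d*(np.sin(t)/t)[:,None],np.cos(t)]@G[:3,:3].T;return G[:3,3]+v*((z-G[2,3])/v[:,2])[:,None]
E
python3 - <<'E'
from h import *
import cv2
g=cv2.cvtColor(wcam("w1")[2],cv2.COLOR_RGB2GRAY)
c=np.array([(217,217),(440,169),(272,393)],np.float32)
cs=cv2.cornerSubPix(g,c.copy().reshape(-1,1,2),(4,4),(-1,-1),(3,50,.01)).reshape(-1,2);print(cs)
for z in(.13,.135,.14):
    P=wray("w1",cs,z);print(z,np.round(P,4).tolist(),"sides",np.round([np.linalg.norm(P[0]-P[1]),np.linalg.norm(P[0]-P[2])],4))
P=wray("w1",c,.135)
ctr=(P[1]+P[2])/2;yaw=np.arctan2(*(P[0]-P[2])[1::-1])if 0 else None
u=P[2]-P[0];v=P[1]-P[0]  # along jug long dir, across
print("raw centre",ctr,"dir u",np.degrees(np.arctan2(u[1],u[0])),"dir v",np.degrees(np.arctan2(v[1],v[0])))
E=wray("w1",[(327,200),(356,350)],.093);print("jug edge",E)
E
```

```text
[[214.36127 217.34558]
 [439.6671  168.91206]
 [272.09854 392.8427 ]]
0.13 [[0.4253, 0.0298, 0.13], [0.5748, 0.1678, 0.13], [0.5603, -0.1166, 0.13]] sides [0.2035 0.1991]
0.135 [[0.426, 0.0315, 0.135], [0.5731, 0.1674, 0.135], [0.5588, -0.1125, 0.135]] sides [0.2002 0.1959]
0.14 [[0.4266, 0.0333, 0.14], [0.5713, 0.1669, 0.14], [0.5573, -0.1084, 0.14]] sides [0.197  0.1928]
raw centre [0.56610595 0.02735901 0.135     ] dir u -48.065776172111015 dir v 42.7563833948063
jug edge [[ 0.50854107  0.08745323  0.093     ]
 [ 0.62372977 -0.04166872  0.093     ]]
```

>>> {"api": "move_arm", "payload": {"plan": [[[-0.8,-0.5,0.2,0,0,0.2,1],[-0.8,-0.5,0.2,0,0,0.2,1],[-0.8,-0.5,0.2,0,0,0.2,1],[-0.8,-0.5,0.2,0,0,0.2,1],[-0.8,-0.5,0.2,0,0,0.2,1],[-0.8,-0.5,0.2,0,0,0.2,1],[-0.8,-0.5,0.2,0,0,0.2,1],[-0.8,-0.5,0.2,0,0,0.2,1],[-0.8,-0.5,0.2,0,0,0.2,1],[-0.8,-0.5,0.2,0,0,0.2,1]]]}}

```text
clock: 4.2
position: [0.4778, -0.1077, 0.26]
tool_rot: [3.142, 0.0, 1.89]
force: [0.5, 0.3, -0.5]
grip_width: 0.0851
finger_force: 0.0
```

```bash
python3 snap.py w2
```

```text
4.2 [ 0.4778 -0.1077  0.26  ] [180.     0.   108.27] [ 0.5  0.3 -0.5] 0.08513749958515288 [-0.21  0.29  0.39  1.93 -0.13  0.95  0.56]
```

>>> {"api": "move_arm", "payload": {"plan": [[[-0.8,-0.5,0.2,0,0,0.2,1],[-0.8,-0.5,0.2,0,0,0.2,1],[-0.8,-0.5,0.2,0,0,0.2,1],[-0.8,-0.5,0.2,0,0,0.2,1],[0,0,0,0,0,0.2,1],[0,0,0,0,0,0.2,1],[0,0,0,0,0,0,1],[0,0,0,0,0,0,1],[0,0,0,0,0,0,1],[0,0,0,0,0,0,1]]]}}

```text
clock: 5.25
position: [0.4582, -0.1786, 0.2443]
tool_rot: [3.142, -0.0, 1.767]
force: [-0.9, 0.6, -0.7]
grip_width: 0.0856
finger_force: 0.0
```

```bash
python3 snap.py w3
python3 - <<'E'
import cv2,numpy as np
a=cv2.imread("pics/w2.png");b=cv2.imread("pics/w3.png")
c=cv2.resize(np.hstack([a[:400],b[:400]]),None,fx=.625,fy=.625);cv2.imwrite("pics/m1.png",c)
E
```

```text
5.25 [ 0.4582 -0.1786  0.2443] [180.    -0.   101.21] [-0.9  0.6 -0.7] 0.0855530183780879 [-0.1   0.32  0.44  1.94 -0.17  0.92  0.62]
```

View pics/m1.png

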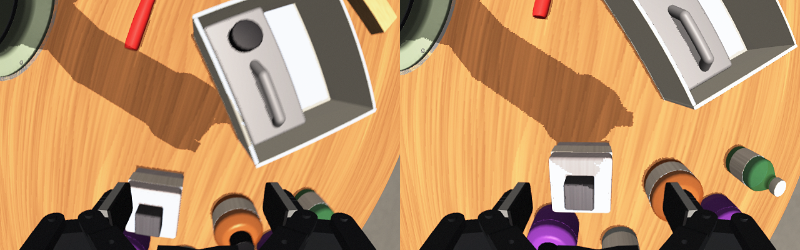

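```bash
cat >> h.py <<'E'
def sub(n,pts,k=4):
    import cv2
    g=cv2.cvtColor(wcam(n)[2],cv2.COLOR_RGB2GRAY);c=np.array(pts,np.float32).reshape(-1,1,2)
    return cv2.cornerSubPix(g,c.copy(),(k,k),(-1,-1),(3,50,.01)).reshape(-1,2)
def wfit(name,M,obs,x0,fixz=None):
    "obs: list of (frame, model indices, pixels)"
    def r(q):
        z=q[3] if fixz is None else fixz
        P=M@R.from_euler("z",q[2]).as_matrix().T+[q[0],q[1],z]
        return np.concatenate([(wproj(n,P[i])-p).ravel() for n,i,p in obs])
    o=least_squares(r,x0,loss="soft_l1");print(name,np.round(o.x,4),"yaw",round(np.degrees(o.x[2]),2),"res",np.round(r(o.x),1).tolist());return o.x
E
python3 - <<'E'
from h import *
import cv2
# model corners in tote frame (yaw 132.7): 0 (+x,+y)?  order sq: (-,-),(-,+),(+,+),(+,-)
M=sq(.202);Q=np.radians(132.7)
P=M@R.from_euler("z",Q).as_matrix().T+[.566,.027,.135]
for n in("w1","w2","w3"):print(n,np.round(wproj(n,P)).tolist())
im=cv2.imread("pics/w3.png");hsv=cv2.cvtColor(im,cv2.COLOR_BGR2HSV)
m=((hsv[...,1]<60)&(hsv[...,2]>150)).astype(np.uint8)
n,lab,st,ce=cv2.connectedComponentsWithStats(m)
for i in range(1,n):
    if st[i,4]>300:print(st[i],ce[i])
k=5;c=[cv2.resize(im[230:360,230:360],None,fx=4,fy=4,interpolation=2)]
a=cv2.imread("pics/w2.png")
h=[cv2.resize(a[y-32:y+33,x-32:x+33] if y>32 else a[0:65,x-32:x+33],(260,260),interpolation=2) for x,y in[(408,267),(600,179)]]
cv2.imwrite("pics/m2.png",np.hstack([c[0],np.vstack(h)]))
E
```

```text
w1 [[458.0, 358.0], [272.0, 395.0], [212.0, 215.0], [440.0, 166.0]]
w2 [[603.0, 174.0], [412.0, 266.0], [306.0, 22.0], [528.0, -44.0]]
w3 [[636.0, 72.0], [472.0, 175.0], [326.0, -62.0], [525.0, -126.0]]
[  372     0   264   176 15462] [479.86987453  63.69130772]
[   0   60   53   52 1521] [21.10124918 82.86653517]
[ 238  251  102   90 6011] [290.20146398 289.27532856]
[598 289  20  26 365] [607.69041096 301.35068493]
[505 450  30  30 544] [521.40808824 465.95220588]
```

View pics/m2.png

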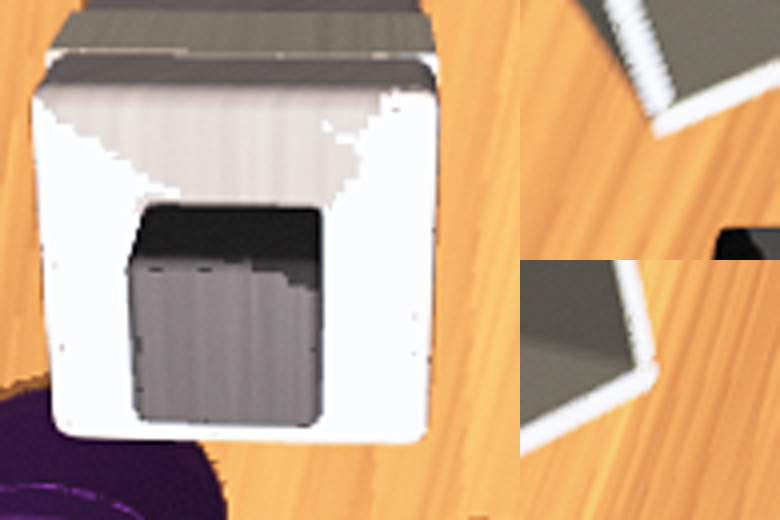

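View m2: canister top face corners at w3 (238,251), (339.5,253), (336.5,340.5), (244,339). Its cap-top corners are (263,295.5), (311,297), (310,337), (264,335.5), and the tote rim tips in w2 are (409.7,268.7) and (602.3,175.8).

Run:
```python
from h import *
o=[("w1",[1,2,3],np.array([(272,393.5),(215.5,216.5),(440,168.5)])),("w2",[0,1],np.array([(602.3,175.8),(409.7,268.7)])),("w3",[1],np.array([(467.5,174)]))]
wfit("tote zfree",sq(.202),o,[.566,.027,2.316,.135])
t=wfit("tote",sq(.202),o,[.566,.027,2.316],.135)
# canister corners in order: image -> world first
a=np.array([(238,251),(339.7,252.8),(336.7,340.7),(243.5,339.5)]);b=np.array([(263,295.5),(311,297),(310.2,337.2),(264,335.7)])
for px,z,s in((a,.088,.09),(b,.12,.04)):
    P=wray("w3",px,z);d=np.linalg.norm(P-np.roll(P,-1,0),axis=1)
    e=P[1]-P[0]+P[2]-P[3];print(z,"centre",np.round(P.mean(0),4),"sides",np.round(d,4),"yaw",np.degrees(np.arctan2(e[1],e[0])))
# jug edge in tote frame
E=wray("w1",[(327,200),(356,350)],.093);Rt=R.from_euler("z",t[2]).as_matrix();print("jug edge tote",np.round((E-[t[0],t[1],0])@Rt,4))
```

```text
tote zfree [0.5673 0.0256 2.3057 0.1312] yaw 132.11 res [-0.4, 0.2, -0.7, -2.1, 0.1, -0.0, -1.7, 0.5, 0.7, -2.5, 1.8, 2.4]
tote [0.566  0.0259 2.3044] yaw 132.03 res [-1.9, 1.7, -2.8, -2.3, 0.6, -0.5, 0.0, 0.6, 0.3, -1.6, 2.1, 2.2]
0.088 centre [ 0.4489 -0.2581  0.088 ] sides [0.0875 0.0881 0.0887 0.0895] yaw 10.751842006669893
0.12 centre [ 0.4495 -0.259   0.12  ] sides [0.0384 0.0378 0.0389 0.0379] yaw 9.85854177731695
jug edge tote [[ 0.0842  0.0014  0.093 ]
 [-0.0888  0.0023  0.093 ]]
```

Wrist and overhead fits agree within about 1.5 mm: tote (0.567, 0.025), yaw 132.3°; canister (0.449, −0.259). The row spans tote y from −96 to about +2 mm. Next is the canister grasp.

```bash
python3 mv.py .449 -.2587 .21 100.8 5;python3 -c "
from mv import plan
plan([.449,-.2587,.09],100.8,10,[.449,-.2587,.21],100.8)"
```

```text
5 rows: [-0.768, -0.244, 0.343] turn 0.013
10 rows: [0.0, -0.0, 0.6] turn -0.0
```

>>> {"api": "move_arm", "payload": {"plan": [[[-0.77,-0.245,0.345,0,0,0.013,1],[-0.77,-0.245,0.345,0,0,0.013,1],[-0.77,-0.245,0.345,0,0,0.013,1],[-0.77,-0.245,0.345,0,0,0.013,1],[-0.77,-0.245,0.345,0,0,0.013,1],[0,0,0.9,0,0,0,1],[0,0,0.9,0,0,0,1],[0,0,0.9,0,0,0,1],[0,0,0.9,0,0,0,1],[0,0,0.9,0,0,0,1]]]}}

```text
clock: 6.3
position: [0.4489, -0.2591, 0.1191]
tool_rot: [3.142, 0.0, 1.759]
force: [-0.7, -0.8, 0.1]
grip_width: 0.0853
finger_force: 0.0
```

```bash
python3 mv.py .449 -.2587 .09 100.8 4
```

```text
4 rows: [0.004, 0.003, 0.364] turn -0.0
```

>>> {"api": "move_arm", "payload": {"plan": [[[0,0,0.36,0,0,0,1],[0,0,0.36,0,0,0,1],[0,0,0.36,0,0,0,1],[0,0,0.36,0,0,0,0.5],[0,0,0,0,0,0,0],[0,0,0,0,0,0,-1],[0,0,0,0,0,0,-1],[0,0,0,0,0,0,-1],[0,0,0,0,0,0,-1],[0,0,0,0,0,0,-1]]], "grip_force": 50}}

```text
clock: 7.3
position: [0.4491, -0.2593, 0.0914]
tool_rot: [3.141, 0.0, 1.759]
force: [0.7, -0.3, 6.3]
grip_width: 0.039
finger_force: 51.7
```

```bash
python3 snap.py w4
```

```text
7.3 [ 0.4491 -0.2593  0.0914] [1.7996e+02 2.0000e-02 1.0078e+02] [ 0.7 -0.3  6.3] 0.038958635540645596 [ 0.16  0.59  0.34  2.01 -0.33  0.6   0.91]
```

>>> {"api": "move_arm", "payload": {"plan": [[[0,0,-0.2,0,0,0,-1],[0,0,-0.9,0,0,0,-1],[0,0,-0.95,0,0,0,-1],[0,0,-0.95,0,0,0,-1],[0,0,-0.95,0,0,0,-1],[0,0,-0.95,0,0,0,-1],[0,0,-0.95,0,0,0,-1],[0,0,-0.95,0,0,0,-1],[0,0,-0.95,0,0,0,-1],[0,0,-0.95,0,0,0,-1]]]}}

```text
clock: 8.35
position: [0.4483, -0.2589, 0.2657]
tool_rot: [-3.141, -0.0, 1.759]
force: [-0.0, -0.5, -5.5]
grip_width: 0.0394
finger_force: 52.0
```

```bash
python3 snap.py w5; python3 mv.py .5701 .0927 .262 132.3 20
```

```text
8.35 [ 0.4483 -0.2589  0.2657] [-1.7996e+02 -3.0000e-02  1.0077e+02] [-0.  -0.5 -5.5] 0.03935760939764489 [ 0.05  0.34  0.47  1.86 -0.18  0.99  0.78]
20 rows: [0.671, 0.663, 0.016] turn -0.263
```

>>> {"api": "move_arm", "payload": {"plan": [[[0.67,0.665,0,0,0,-0.263,-1],[0.67,0.665,0,0,0,-0.263,-1],[0.67,0.665,0,0,0,-0.263,-1],[0.67,0.665,0,0,0,-0.263,-1],[0.67,0.665,0,0,0,-0.263,-1],[0.67,0.665,0,0,0,-0.263,-1],[0.67,0.665,0,0,0,-0.263,-1],[0.67,0.665,0,0,0,-0.263,-1],[0.67,0.665,0,0,0,-0.263,-1],[0.67,0.665,0,0,0,-0.263,-1]]]}}

```text
clock: 9.4
position: [0.5344, -0.0898, 0.265]
tool_rot: [-3.142, 0.0, 2.037]
force: [0.5, 0.3, -5.8]
grip_width: 0.039
finger_force: 52.1
```

>>> {"api": "move_arm", "payload": {"plan": [[[0.67,0.665,0,0,0,-0.263,-1],[0.67,0.665,0,0,0,-0.263,-1],[0.67,0.665,0,0,0,-0.263,-1],[0.67,0.665,0,0,0,-0.263,-1],[0.67,0.665,0,0,0,-0.263,-1],[0.67,0.665,0,0,0,-0.263,-1],[0.67,0.665,0,0,0,-0.263,-1],[0.67,0.665,0,0,0,-0.263,-1],[0.67,0.665,0,0,0,-0.263,-1],[0.67,0.665,0,0,0,-0.263,-1]]]}}

```text
clock: 10.4
position: [0.5703, 0.095, 0.265]
tool_rot: [-3.142, 0.0, 2.312]
force: [-0.2, 0.2, -5.6]
grip_width: 0.0392
finger_force: 52.1
```

```bash
python3 snap.py w6; python3 mv.py .5701 .0927 .25 132.3 2
python3 - <<'E'
import cv2,numpy as np
from workcell import grab_frame
a=cv2.imread("pics/w6.png")[60:360,120:520];s=grab_frame("scene")["color"][90:330,200:440,::-1]
cv2.imwrite("pics/m3.png",np.hstack([cv2.resize(a,(480,360)),cv2.resize(s,(320,320))[:, :] if 0 else cv2.resize(s,(320,360))]))
E
```

```text
10.4 [0.5703 0.095  0.265 ] [-180.      0.    132.47] [-0.2  0.2 -5.6] 0.03923860313303079 [-0.44  0.42  0.24  1.7  -0.11  1.04  0.58]
2 rows: [-0.106, -0.105, 0.37] turn 0.038
```

View pics/m3.png

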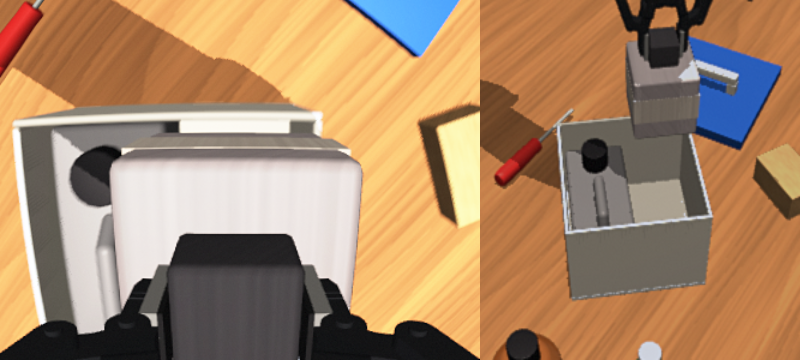

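Run:
```python
from h import *
P=wray("w6",[(130.5,163),(388,156)],.135);d=P[1]-P[0]
print("rim",np.round(P,4),"len",np.linalg.norm(d),"yaw",np.degrees(np.arctan2(d[1],d[0])))
Q=wray("w6",[(213.5,190),(420.5,190)],.2617);d=Q[1]-Q[0];print("can edge",np.round(Q,4),np.linalg.norm(d),np.degrees(np.arctan2(d[1],d[0])))
th=np.radians(132.3);Rt=R.from_euler("z",th).as_matrix()
c=np.array([.5673,.0252,0])
print("rim in tote",np.round((P-c)@Rt,4)); print("can edge in tote",np.round((Q-c)@Rt,4))
```

```text
rim [[0.4266 0.0324 0.135 ]
 [0.5744 0.1692 0.135 ]] len 0.20136587117706464 yaw 42.788312337537064
can edge [[0.5075 0.1013 0.2617]
 [0.5699 0.1584 0.2617]] 0.08455984111721378 42.48379120610558
rim in tote [[ 0.1     0.0993  0.135 ]
 [ 0.1017 -0.1021  0.135 ]]
can edge in tote [[ 0.0965 -0.007   0.2617]
 [ 0.0968 -0.0915  0.2617]]
```

```bash
python3 mv.py .5718 .0915 .245 132.6 3
```

```text
3 rows: [-0.087, -0.044, 0.329] turn 0.003
```

>>> {"api": "move_arm", "payload": {"plan": [[[-0.09,-0.045,0.33,0,0,0,-1],[-0.09,-0.045,0.33,0,0,0,-1],[-0.09,-0.045,0.33,0,0,0,-1],[0,0,0.3,0,0,0,-1],[0,0,0.3,0,0,0,-1],[0,0,0.3,0,0,0,-1],[0,0,0.3,0,0,0,-1],[0,0,0.3,0,0,0,-1],[0,0,0.5,0,0,0,-1],[0,0,0.5,0,0,0,-1]]]}}

```text
clock: 11.5
position: [0.5719, 0.0876, 0.1944]
tool_rot: [3.141, 0.0, 2.31]
force: [1.0, -0.7, -4.8]
grip_width: 0.0394
finger_force: 52.3
```

```bash
python3 -c "
from workcell import *
import numpy as np
s=observe();print(np.round(s['position'],4),np.degrees(s['tool_rot']),s['force'],s['moment'])"
```

```text
[0.5719 0.0876 0.1944] [1.79993766e+02 3.06298660e-03 1.32343479e+02] [ 0.96026724 -0.67481512 -4.79108148] [ 0.004934    0.05066293 -0.04900979]
```

>>> {"api": "move_arm", "payload": {"plan": [[[0,0,0,0,0,0,-1],[0,0,0,0,0,0,-1],[0,0,0,0,0,0,-1],[0,0,0,0,0,0,-1],[0,0,0,0,0,0,-1],[0,0,0,0,0,0,-1],[0,0,0,0,0,0,-1],[0,0,0,0,0,0,-1],[0,0,0,0,0,0,-1],[0,0,0,0,0,0,-1]]]}}

```text
clock: 12.5
position: [0.5719, 0.0875, 0.1952]
tool_rot: [-3.142, 0.0, 2.31]
force: [-1.0, 0.2, -5.5]
grip_width: 0.0395
finger_force: 52.1
```

```bash
python3 snap.py w7;python3 mv.py .5718 .0915 .13 132.6 5
```

```text
12.5 [0.5719 0.0875 0.1952] [-180.      0.    132.34] [-1.   0.2 -5.5] 0.039487137684957416 [-0.41  0.5   0.22  1.77 -0.13  0.89  0.61]
5 rows: [0.03, 0.026, 0.652] turn -0.009
```

>>> {"api": "move_arm", "payload": {"plan": [[[0.03,0.026,0.65,0,0,-0.009,-1],[0.03,0.026,0.65,0,0,-0.009,-1],[0.03,0.026,0.65,0,0,-0.009,-1],[0.03,0.026,0.65,0,0,-0.009,-1],[0.03,0.026,0.65,0,0,-0.009,-1],[0,0,0.35,0,0,0,-1],[0,0,0.35,0,0,0,-1],[0,0,0.35,0,0,0,-1],[0,0,0.3,0,0,0,-1],[0,0,0,0,0,0,-1]]]}}

```text
clock: 13.55
position: [0.5715, 0.0915, 0.1025]
tool_rot: [-3.141, -0.0, 2.315]
force: [-0.6, 0.7, -6.0]
grip_width: 0.0393
finger_force: 52.1
```

>>> {"api": "move_arm", "payload": {"plan": [[[0,0,0.05,0,0,0,-1],[0,0,0.05,0,0,0,-1],[0,0,0.05,0,0,0,-1],[0,0,0.05,0,0,0,-1],[0,0,0.05,0,0,0,-1],[0,0,0,0,0,0,-1],[0,0,0,0,0,0,-1],[0,0,0,0,0,0,-1],[0,0,0,0,0,0,-1],[0,0,0,0,0,0,-1]]]}}

```text
clock: 14.55
position: [0.5718, 0.0915, 0.0982]
tool_rot: [3.142, 0.0, 2.315]
force: [-0.2, -0.4, -5.1]
grip_width: 0.0397
finger_force: 52.2
```

>>> {"api": "move_arm", "payload": {"plan": [[[0,0,0.04,0,0,0,-1],[0,0,0.04,0,0,0,-1],[0,0,0.04,0,0,0,-1],[0,0,0.04,0,0,0,-1],[0,0,0,0,0,0,-1],[0,0,0,0,0,0,-1],[0,0,0,0,0,0,-1],[0,0,0,0,0,0,-1],[0,0,0,0,0,0,-1],[0,0,0,0,0,0,-1]]]}}

```text
clock: 15.55
position: [0.5719, 0.0916, 0.0964]
tool_rot: [3.141, -0.0, 2.314]
force: [-9.2, -1.5, 23.3]
grip_width: 0.0394
finger_force: 55.9
```

>>> {"api": "move_arm", "payload": {"plan": [[[0,0,-0.1,0,0,0,0.3],[0,0,0,0,0,0,0.3],[0,0,0,0,0,0,0.3],[0,0,-0.3,0,0,0,0.3],[0,0,-0.8,0,0,0,0.3],[0,0,-0.8,0,0,0,0.6],[0,0,-0.8,0,0,0,1],[0,0,-0.8,0,0,0,1],[0,0,-0.8,0,0,0,1],[0,0,-0.8,0,0,0,1]]]}}

```text
clock: 16.55
position: [0.5718, 0.0915, 0.2]
tool_rot: [3.141, 0.0, 2.314]
force: [0.6, 0.7, 0.4]
grip_width: 0.0856
finger_force: 0.0
```

```bash
python3 snap.py w8;python3 mv.py .606 -.19 .24 115 15
```

```text
16.55 [0.5718 0.0915 0.2   ] [1.7999e+02 1.0000e-02 1.3260e+02] [0.6 0.7 0.4] 0.08563021991127756 [-0.42  0.49  0.22  1.77 -0.13  0.9   0.6 ]
15 rows: [-0.84, -0.441, -0.125] turn 0.196
```

>>> {"api": "move_arm", "payload": {"plan": [[[-0.84,-0.44,-0.125,0,0,0.196,1],[-0.84,-0.44,-0.125,0,0,0.196,1],[-0.84,-0.44,-0.125,0,0,0.196,1],[-0.84,-0.44,-0.125,0,0,0.196,1],[-0.84,-0.44,-0.125,0,0,0.196,1],[-0.84,-0.44,-0.125,0,0,0.196,1],[-0.84,-0.44,-0.125,0,0,0.196,1],[-0.84,-0.44,-0.125,0,0,0.196,1],[-0.84,-0.44,-0.125,0,0,0.196,1],[-0.84,-0.44,-0.125,0,0,0.196,1]]]}}

```text
clock: 17.6
position: [0.6037, -0.0967, 0.2242]
tool_rot: [3.142, 0.0, 2.108]
force: [-0.4, 0.4, -0.9]
grip_width: 0.0855
finger_force: 0.0
```

>>> {"api": "move_arm", "payload": {"plan": [[[-0.84,-0.44,-0.125,0,0,0.196,1],[-0.84,-0.44,-0.125,0,0,0.196,1],[-0.84,-0.44,-0.125,0,0,0.196,1],[-0.84,-0.44,-0.125,0,0,0.196,1],[-0.84,-0.44,-0.125,0,0,0.196,1],[0,0,0,0,0,0,1],[0,0,0,0,0,0,1],[0,0,0,0,0,0,1],[0,0,0,0,0,0,1],[0,0,0,0,0,0,1]]]}}

```text
clock: 18.6
position: [0.6051, -0.1893, 0.2365]
tool_rot: [3.142, -0.0, 2.007]
force: [-0.3, -0.1, 0.4]
grip_width: 0.0853
finger_force: 0.0
```

```bash
python3 snap.py w9
python3 - <<'E'
from h import *
import cv2
print("expect cap",wproj("w9",[(.6062,-.26,.12)]))
im=cv2.cvtColor(wcam("w9")[2],cv2.COLOR_RGB2HSV)
m=((im[...,0]<22)&(im[...,1]>180)&(im[...,2]<235)&(im[...,2]>40)).astype(np.uint8)  # amber
d=(im[...,2]<60).astype(np.uint8)
for nm,q in(("amber",m),("dark",d)):
    n,l,st,ce=cv2.connectedComponentsWithStats(q)
    for i in range(1,n):
        if st[i,4]>250:print(nm,st[i],np.round(ce[i],1))
E
```

```text
18.6 [ 0.6051 -0.1893  0.2365] [ 1.8000e+02 -1.0000e-02  1.1502e+02] [-0.3 -0.1  0.4] 0.08533110530191074 [-0.01  0.55  0.33  1.58 -0.2   1.04  0.82]
expect cap [[279.59258586 307.84502081]]
amber [ 237  236   97   90 3153] [286.6 270.5]
dark [300  60 113  37 522] [354.   80.1]
dark [  85  251   56   81 1946] [118.7 283.8]
dark [ 256  271   50   57 1997] [281.3 299.7]
dark [    0   274   640   206 66204] [317. 415.]
dark [  43  300   45   46 1422] [ 65.2 322.2]
dark [376 307  35  32 319] [395.4 321.9]
dark [333 317  15  46 273] [338.4 337.9]
```

```bash
python3 - <<'E'
from h import *
a=np.linspace(0,2*np.pi,72);c=np.c_[np.cos(a),np.sin(a)]*.02
def bb(x,y,dz=0):
    P=np.vstack([np.c_[c+[x,y],np.full(72,z+dz)] for z in(.088,.12)]);p=wproj("w9",P);return np.r_[p.min(0),p.max(0)]
ob=np.array([255.5,270.5,305.5,327.5])
for dz in(0,-.003):
    o=least_squares(lambda q:bb(*q,dz)-ob,[.606,-.26]);print(np.round(o.x,4),np.round(o.fun,1))
E
python3 mv.py .606 -.26 .19 115 5
```

```text
[ 0.6063 -0.2595] [-0.8 -1.6  0.8  1.7]
[ 0.6066 -0.261 ] [-0.5 -1.3  0.6  1.4]
5 rows: [-0.644, -0.29, 0.465] turn 0.0
```

>>> {"api": "move_arm", "payload": {"plan": [[[-0.645,-0.29,0.45,0,0,0,1],[-0.645,-0.29,0.45,0,0,0,1],[-0.645,-0.29,0.45,0,0,0,1],[-0.645,-0.29,0.45,0,0,0,1],[-0.645,-0.29,0.45,0,0,0,1],[0,0,0.8,0,0,0,1],[0,0,0.8,0,0,0,1],[0,0,0.8,0,0,0,1],[0,0,0.8,0,0,0,1],[0,0,0,0,0,0,1]]]}}

```text
clock: 19.65
position: [0.6049, -0.2599, 0.1249]
tool_rot: [-3.139, -0.002, 2.007]
force: [-0.7, 0.2, 0.1]
grip_width: 0.0855
finger_force: 0.0
```

```bash
python3 mv.py .6064 -.26 .091 115 4
```

```text
4 rows: [-0.009, 0.016, 0.423] turn -0.0
```

>>> {"api": "move_arm", "payload": {"plan": [[[-0.01,0.016,0.42,0,0,0,1],[-0.01,0.016,0.42,0,0,0,1],[-0.01,0.016,0.42,0,0,0,1],[-0.01,0.016,0.42,0,0,0,0.5],[0,0,0,0,0,0,0],[0,0,0,0,0,0,-1],[0,0,0,0,0,0,-1],[0,0,0,0,0,0,-1],[0,0,0,0,0,0,-1],[0,0,0,0,0,0,-1]]]}}

```text
clock: 20.65
position: [0.6076, -0.261, 0.0943]
tool_rot: [3.141, 0.001, 2.006]
force: [-1.8, -0.8, 3.6]
grip_width: 0.0386
finger_force: 50.9
```

>>> {"api": "move_arm", "payload": {"plan": [[[0,0,-0.2,0,0,0,-1],[0,0,-0.9,0,0,0,-1],[0,0,-0.95,0,0,0,-1],[0,0,-0.95,0,0,0,-1],[0,0,-0.95,0,0,0,-1],[0,0,-0.95,0,0,0,-1],[0,0,-0.95,0,0,0,-1],[0,0,-0.95,0,0,0,-1],[0,0,-0.95,0,0,0,-1],[0,0,-0.95,0,0,0,-1]]]}}

```text
clock: 21.65
position: [0.6072, -0.2605, 0.2687]
tool_rot: [-3.141, -0.0, 2.007]
force: [-0.6, 0.6, -3.1]
grip_width: 0.0384
finger_force: 50.9
```

```bash
python3 snap.py w10
python3 - <<'E'
from h import *
th=np.radians(132.6);Rt=R.from_euler("z",th).as_matrix();print("jar target",Rt@[-.0485,-.048,0]+[.5673,.0252,0])
E
python3 mv.py .6354 .0219 .265 132.6 17
```

```text
21.65 [ 0.6072 -0.2605  0.2687] [-1.7999e+02 -3.0000e-02  1.1498e+02] [-0.6  0.6 -3.1] 0.03844044008085581 [ 0.1   0.57  0.34  1.47 -0.2   1.14  0.92]
jar target [0.63546114 0.02198934 0.        ]
17 rows: [0.655, 0.525, 0.02] turn -0.173
```

>>> {"api": "move_arm", "payload": {"plan": [[[0.655,0.525,0,0,0,-0.173,-1],[0.655,0.525,0,0,0,-0.173,-1],[0.655,0.525,0,0,0,-0.173,-1],[0.655,0.525,0,0,0,-0.173,-1],[0.655,0.525,0,0,0,-0.173,-1],[0.655,0.525,0,0,0,-0.173,-1],[0.655,0.525,0,0,0,-0.173,-1],[0.655,0.525,0,0,0,-0.173,-1],[0.655,0.525,0,0,0,-0.173,-1],[0.655,0.525,0,0,0,-0.173,-1]]]}}

```text
clock: 22.7
position: [0.634, -0.0938, 0.2679]
tool_rot: [3.142, -0.0, 2.189]
force: [0.4, 0.2, -3.1]
grip_width: 0.0384
finger_force: 51.0
```

>>> {"api": "move_arm", "payload": {"plan": [[[0.655,0.525,0,0,0,-0.173,-1],[0.655,0.525,0,0,0,-0.173,-1],[0.655,0.525,0,0,0,-0.173,-1],[0.655,0.525,0,0,0,-0.173,-1],[0.655,0.525,0,0,0,-0.173,-1],[0.655,0.525,0,0,0,-0.173,-1],[0.655,0.525,0,0,0,-0.173,-1],[0,0,0,0,0,0,-1],[0,0,0,0,0,0,-1],[0,0,0,0,0,0,-1]]]}}

```text
clock: 23.7
position: [0.6344, 0.0217, 0.2679]
tool_rot: [-3.141, 0.0, 2.314]
force: [0.4, 0.1, -3.7]
grip_width: 0.0388
finger_force: 51.0
```

```bash
python3 snap.py w11; python3 mv.py .6354 .0219 .25 132.6 2
python3 - <<'E'
from h import *
import cv2
s,f=pickle.load(open("pics/w11.pkl","rb"))
im=cv2.cvtColor(f["color"],cv2.COLOR_RGB2HSV)
# amber body silhouette extents vs predicted for a jar hanging straight on the tool axis
m=((im[...,0]<22)&(im[...,1]>180)&(im[...,2]<235)&(im[...,2]>40)).astype(np.uint8)
n,l,st,ce=cv2.connectedComponentsWithStats(m)
for i in range(1,n):
    if st[i,4]>300:print(st[i],np.round(ce[i],1))
a=np.linspace(0,2*np.pi,90);p=np.array(s["position"]);b=p[2]-.0943
P=np.c_[p[0]+.045*np.cos(a),p[1]+.045*np.sin(a),np.full(90,b+.074)];q=wproj("w11",P);print("pred",q.min(0),q.max(0))
# canister cap as standing in tote
Rt=R.from_euler("z",np.radians(132.6)).as_matrix()
print("can cap px",wproj("w8",[(.5718,.0915,.125)]))
E
```

```text
23.7 [0.6344 0.0217 0.2679] [-1.7998e+02  2.0000e-02  1.3258e+02] [ 0.4  0.1 -3.7] 0.038751016619933895 [-0.29  0.51  0.24  1.54 -0.13  1.1   0.73]
2 rows: [-0.012, 0.024, 0.449] turn -0.003
[  99    0   58   60 1171] [123.4  27.5]
[ 225  185  182  115 8280] [316.2 230.5]
pred [223.85253887 187.47188709] [409.11100463 358.5544108 ]
can cap px [[316.39078914 246.05910054]]
```

>>> {"api": "move_arm", "payload": {"plan": [[[-0.01,0.024,0.5,0,0,0,-1],[-0.01,0.024,0.5,0,0,0,-1],[0,0,0.4,0,0,0,-1],[0,0,0.4,0,0,0,-1],[0,0,0.4,0,0,0,-1],[0,0,0.4,0,0,0,-1],[0,0,0.5,0,0,0,-1],[0,0,0.5,0,0,0,-1],[0,0,0,0,0,0,-1],[0,0,0,0,0,0,-1]]]}}

```text
clock: 24.75
position: [0.6354, 0.0226, 0.1958]
tool_rot: [-3.141, -0.0, 2.315]
force: [0.6, 0.8, -3.0]
grip_width: 0.0387
finger_force: 51.1
```

```bash
python3 mv.py .6354 .0219 .107 132.6 7
```

```text
7 rows: [-0.004, -0.003, 0.634] turn 0.0
```

>>> {"api": "move_arm", "payload": {"plan": [[[0,0,0.63,0,0,0,-1],[0,0,0.63,0,0,0,-1],[0,0,0.63,0,0,0,-1],[0,0,0.63,0,0,0,-1],[0,0,0.63,0,0,0,-1],[0,0,0.63,0,0,0,-1],[0,0,0.63,0,0,0,-1],[0,0,0,0,0,0,-1],[0,0,0,0,0,0,-1],[0,0,0,0,0,0,-1]]]}}

```text
clock: 25.75
position: [0.6358, 0.0225, 0.1083]
tool_rot: [3.141, 0.001, 2.315]
force: [-0.4, 0.4, -3.3]
grip_width: 0.0382
finger_force: 51.0
```

>>> {"api": "move_arm", "payload": {"plan": [[[0,0,0.05,0,0,0,-1],[0,0,0.05,0,0,0,-1],[0,0,0.05,0,0,0,-1],[0,0,0.05,0,0,0,-1],[0,0,0.05,0,0,0,-1],[0,0,0.05,0,0,0,-1],[0,0,0.05,0,0,0,-1],[0,0,0,0,0,0,-1],[0,0,0,0,0,0,-1],[0,0,0,0,0,0,-1]]]}}

```text
clock: 26.75
position: [0.6354, 0.0226, 0.1007]
tool_rot: [3.142, 0.0, 2.315]
force: [-0.6, 0.1, -4.0]
grip_width: 0.0385
finger_force: 51.0
```

>>> {"api": "move_arm", "payload": {"plan": [[[0,0,0.03,0,0,0,-1],[0,0,0.03,0,0,0,-1],[0,0,0.03,0,0,0,-1],[0,0,0.03,0,0,0,-1],[0,0,0,0,0,0,-1],[0,0,0,0,0,0,-1],[0,0,0,0,0,0,-1],[0,0,0,0,0,0,-1],[0,0,0,0,0,0,-1],[0,0,0,0,0,0,-1]]]}}

```text
clock: 27.75
position: [0.6355, 0.0224, 0.0992]
tool_rot: [3.141, 0.0, 2.314]
force: [-5.3, -0.4, 12.6]
grip_width: 0.0384
finger_force: 52.8
```

>>> {"api": "move_arm", "payload": {"plan": [[[0,0,-0.07,0,0,0,0.3],[0,0,0,0,0,0,0.3],[0,0,0,0,0,0,0.3],[0,0,-0.3,0,0,0,0.3],[0,0,-0.8,0,0,0,0.3],[0,0,-0.9,0,0,0,0.3],[0,0,-1,0,0,0,0.3],[0,0,-1,0,0,0,0.3],[0,0,-1,0,0,0,0.3],[0,0,-1,0,0,0,0.3]]]}}

```text
clock: 28.75
position: [0.6354, 0.0225, 0.222]
tool_rot: [3.141, 0.001, 2.314]
force: [0.4, 0.0, -0.3]
grip_width: 0.0557
finger_force: 0.0
```

```bash
python3 snap.py w12; python3 mv.py .57 .345 .20 187 18
```

```text
28.75 [0.6354 0.0225 0.222 ] [1.7995e+02 4.0000e-02 1.3261e+02] [ 0.4  0.  -0.3] 0.05574226459555675 [-0.28  0.56  0.23  1.59 -0.14  1.01  0.74]
18 rows: [0.523, 0.793, 0.07] turn -0.504
```

>>> {"api": "move_arm", "payload": {"plan": [[[0.52,0.79,0.05,0,0,-0.504,0.3],[0.52,0.79,0.05,0,0,-0.504,0.3],[0.52,0.79,0.05,0,0,-0.504,0.3],[0.52,0.79,0.05,0,0,-0.504,0.3],[0.52,0.79,0.05,0,0,-0.504,0.3],[0.52,0.79,0.05,0,0,-0.504,0.3],[0.52,0.79,0.05,0,0,-0.504,0.3],[0.52,0.79,0.05,0,0,-0.504,0.3],[0.52,0.79,0.05,0,0,-0.504,0.3],[0.52,0.79,0.05,0,0,-0.504,0.3]]]}}

```text
clock: 29.8
position: [0.6364, 0.2111, 0.2096]
tool_rot: [-3.142, -0.0, 2.847]
force: [0.2, -0.2, 0.3]
grip_width: 0.0559
finger_force: 0.0
```

>>> {"api": "move_arm", "payload": {"plan": [[[0.52,0.79,0.05,0,0,-0.504,0.3],[0.52,0.79,0.05,0,0,-0.504,0.3],[0.52,0.79,0.05,0,0,-0.504,0.3],[0.52,0.79,0.05,0,0,-0.504,0.3],[0.52,0.79,0.05,0,0,-0.504,0.3],[0.52,0.79,0.05,0,0,-0.504,0.3],[0.52,0.79,0.05,0,0,-0.504,0.3],[0.52,0.79,0.05,0,0,-0.504,0.3],[0,0,0,0,0,0,0.3],[0,0,0,0,0,0,0.3]]]}}

```text
clock: 30.8
position: [0.5686, 0.3441, 0.2017]
tool_rot: [-3.141, 0.0, -3.017]
force: [0.1, 0.1, -1.0]
grip_width: 0.0553
finger_force: 0.0
```

```bash
python3 snap.py w13
python3 - <<'E'
from h import *
import cv2
rgb=wcam("w13")[2];im=cv2.cvtColor(rgb,cv2.COLOR_RGB2HSV)
Rz=R.from_euler("z",np.radians(7)).as_matrix()
print("pred lid px",np.round(wproj("w13",sq(.218)@Rz.T+[.504,.3745,.018])).tolist())
print("pred handle",np.round(wproj("w13",np.array([[-.055,0,0],[.055,0,0]])@Rz.T+[.504,.3745,.052])).tolist())
m=((im[...,0]>100)&(im[...,0]<125)&(im[...,1]>150)).astype(np.uint8)
n,l,st,ce=cv2.connectedComponentsWithStats(m);i=1+st[1:,4].argmax();print(st[i])
cn,_=cv2.findContours((l==i).astype(np.uint8),0,2);c=max(cn,key=cv2.contourArea);h=cv2.convexHull(c)
ap=cv2.approxPolyDP(h,8,True).reshape(-1,2);print("poly",ap.tolist())
w=((im[...,1]<60)&(im[...,2]>140)).astype(np.uint8)
n,l,st,ce=cv2.connectedComponentsWithStats(w)
for i in range(1,n):
    if st[i,4]>200:print("white",st[i],np.round(ce[i],1),np.round(cv2.boxPoints(cv2.minAreaRect(np.argwhere(l==i)[:,::-1].astype(np.float32))),1).tolist())
E
```

```text
30.8 [0.5686 0.3441 0.2017] [-179.99    0.   -172.87] [ 0.1  0.1 -1. ] 0.055345101222151305 [-0.61  0.61 -0.04  1.51  0.02  1.01  1.04]
pred lid px [[236.0, 24.0], [476.0, 33.0], [464.0, 259.0], [241.0, 259.0]]
pred handle [[365.0, 74.0], [363.0, 211.0]]
[  237    21   241   239 47960]
poly [[475, 32], [466, 256], [245, 259], [237, 24]]
white [ 48  50  93 146 284] [ 95.8 125.8] [[47.099998474121094, 50.5], [52.20000076293945, 47.400001525878906], [141.39999389648438, 192.3000030517578], [136.3000030517578, 195.39999389648438]]
white [ 352   74   26  136 2986] [366. 141.] [[352.0, 209.0], [353.0, 73.80000305175781], [377.70001220703125, 74.0], [376.6000061035156, 209.1999969482422]]
white [   0  117   64  187 2582] [ 28.  210.9] [[-0.0, 117.0], [63.0, 117.0], [63.0, 303.0], [0.0, 303.0]]
white [ 598  397   42   83 1574] [622.6 444.7] [[596.5, 397.8999938964844], [634.7000122070312, 393.8999938964844], [643.5, 478.5], [605.4000244140625, 482.5]]
white [   0  403   30   77 1278] [  9.3 442.6] [[-0.0, 403.0], [29.0, 403.0], [29.0, 479.0], [0.0, 479.0]]
```

```bash
python3 - <<'E'
from h import *
o=[("w13",[0,1,2,3],np.array([(236.5,23),(475.5,32),(466.5,257),(244,259.5)]))]
wfit("lid zfree",sq(.218),o,[.504,.3745,.122,.018]);wfit("lid",sq(.218),o,[.504,.3745,.122],.018)
P=wray("w13",[(365,74),(364.5,210)],.052);d=P[0]-P[1];print("handle",np.round(P,4),P.mean(0),np.linalg.norm(d),np.degrees(np.arctan2(d[1],d[0])))
E
python3 mv.py .504 .3745 .12 187.1 5
```

```text
lid zfree [0.503  0.3759 0.1306 0.0175] yaw 7.48 res [0.0, 0.8, 0.4, -0.1, 0.2, -0.2, -0.6, -0.3]
lid [0.503  0.3759 0.1304] yaw 7.47 res [-0.1, 0.6, 0.5, -0.3, 0.4, -0.0, -0.7, -0.2]
handle [[0.4492 0.3678 0.052 ]
 [0.5572 0.3825 0.052 ]] [0.50320698 0.37516187 0.052     ] 0.10908705379434178 -172.22378884707223
5 rows: [0.608, 0.388, 0.818] turn -0.002
```

```bash
python3 mv.py .5032 .3755 .10 187.4 6
```

```text
6 rows: [0.511, 0.334, 0.848] turn -0.01
```

>>> {"api": "move_arm", "payload": {"plan": [[[0.51,0.334,0.85,0,0,-0.01,0.3],[0.51,0.334,0.85,0,0,-0.01,0.3],[0.51,0.334,0.85,0,0,-0.01,0.3],[0.51,0.334,0.85,0,0,-0.01,0.3],[0.51,0.334,0.85,0,0,-0.01,0.3],[0.51,0.334,0.85,0,0,-0.01,0.3],[0,0,0.8,0,0,0,0.3],[0,0,0.8,0,0,0,0.3],[0,0,0.5,0,0,0,0.3],[0,0,0,0,0,0,0.3]]]}}

```text
clock: 31.85
position: [0.5034, 0.3747, 0.0562]
tool_rot: [-3.14, -0.001, -3.013]
force: [-0.4, 0.7, -0.2]
grip_width: 0.0556
finger_force: 0.0
```

```bash
python3 mv.py .5032 .3755 .028 187.4 4
```

```text
4 rows: [0.001, 0.01, 0.353] turn -0.002
```

>>> {"api": "move_arm", "payload": {"plan": [[[0,0.01,0.35,0,0,0,0.3],[0,0.01,0.35,0,0,0,0.3],[0,0.01,0.35,0,0,0,0.3],[0,0.01,0.35,0,0,0,0.3],[0,0,0,0,0,0,-0.2],[0,0,0,0,0,0,-1],[0,0,0,0,0,0,-1],[0,0,0,0,0,0,-1],[0,0,0,0,0,0,-1],[0,0,0,0,0,0,-1]]], "grip_force": 80}}

```text
clock: 32.85
position: [0.5034, 0.3767, 0.0301]
tool_rot: [3.141, 0.0, -3.012]
force: [-1.1, -0.5, 6.5]
grip_width: 0.0164
finger_force: 79.2
```

>>> {"api": "move_arm", "payload": {"plan": [[[0,0,-0.2,0,0,0,-1],[0,0,-0.6,0,0,0,-1],[0,0,-1,0,0,0,-1],[0,0,-1,0,0,0,-1],[0,0,-1,0,0,0,-1],[0,0,-1,0,0,0,-1],[0,0,-1,0,0,0,-1],[0,0,-1,0,0,0,-1],[0,0,-1,0,0,0,-1],[0,0,-0.6,0,0,0,-1]]]}}

```text
clock: 33.85
position: [0.5035, 0.3767, 0.1999]
tool_rot: [3.141, 0.002, -3.012]
force: [-0.6, 1.2, -3.3]
grip_width: 0.0166
finger_force: 78.4
```

```bash
python3 snap.py w14
python3 - <<'E'
from h import *
import cv2
im=cv2.cvtColor(wcam("w14")[2],cv2.COLOR_RGB2HSV);s,_=pickle.load(open("pics/w14.pkl","rb"));p=np.array(s["position"])
m=((im[...,0]>100)&(im[...,0]<125)&(im[...,1]>150)).astype(np.uint8)
n,l,st,ce=cv2.connectedComponentsWithStats(m)
for i in range(1,n):
    if st[i,4]>400:print(st[i])
z=p[2]-.028+.018;Rz=R.from_euler("z",s["tool_rot"][2]).as_matrix()
print("pred centred lid",np.round(wproj("w14",sq(.218)@Rz.T+[p[0],p[1],z]),1).tolist())
cn,_=cv2.findContours(m,0,2);h=cv2.convexHull(np.vstack([c for c in cn if cv2.contourArea(c)>100]));print(cv2.approxPolyDP(h,6,True).reshape(-1,2).tolist())
E
python3 mv.py .567 .0252 .215 132.6 19
```

```text
33.85 [0.5035 0.3767 0.1999] [ 1.7994e+02  9.0000e-02 -1.7260e+02] [-0.6  1.2 -3.3] 0.016599675208106672 [-0.71  0.56 -0.04  1.62  0.03  0.96  0.94]
[    84     39    464    327 108482]
[ 613  131   27   69 1461]
pred centred lid [[485.3, 436.7], [145.7, 436.7], [81.0, 63.6], [549.6, 63.3]]
[[639, 199], [508, 365], [460, 396], [172, 396], [124, 365], [91, 204], [84, 64], [286, 39], [544, 62], [639, 132]]
19 rows: [-0.47, -0.857, -0.036] turn 0.481
```

>>> {"api": "move_arm", "payload": {"plan": [[[-0.47,-0.86,-0.04,0,0,0.481,-1],[-0.47,-0.86,-0.04,0,0,0.481,-1],[-0.47,-0.86,-0.04,0,0,0.481,-1],[-0.47,-0.86,-0.04,0,0,0.481,-1],[-0.47,-0.86,-0.04,0,0,0.481,-1],[-0.47,-0.86,-0.04,0,0,0.481,-1],[-0.47,-0.86,-0.04,0,0,0.481,-1],[-0.47,-0.86,-0.04,0,0,0.481,-1],[-0.47,-0.86,-0.04,0,0,0.481,-1],[-0.47,-0.86,-0.04,0,0,0.481,-1]]]}}

```text
clock: 34.9
position: [0.5795, 0.1965, 0.2058]
tool_rot: [3.142, 0.0, 2.763]
force: [0.7, -0.6, -3.3]
grip_width: 0.0169
finger_force: 78.4
```

>>> {"api": "move_arm", "payload": {"plan": [[[-0.47,-0.86,-0.04,0,0,0.481,-1],[-0.47,-0.86,-0.04,0,0,0.481,-1],[-0.47,-0.86,-0.04,0,0,0.481,-1],[-0.47,-0.86,-0.04,0,0,0.481,-1],[-0.47,-0.86,-0.04,0,0,0.481,-1],[-0.47,-0.86,-0.04,0,0,0.481,-1],[-0.47,-0.86,-0.04,0,0,0.481,-1],[-0.47,-0.86,-0.04,0,0,0.481,-1],[-0.47,-0.86,-0.04,0,0,0.481,-1],[0,0,0,0,0,0,-1]]]}}

```text
clock: 35.9
position: [0.5652, 0.0201, 0.2132]
tool_rot: [-3.141, 0.001, 2.307]
force: [-0.7, 0.6, -3.3]
grip_width: 0.0167
finger_force: 78.5
```

```bash
python3 snap.py w15; python3 mv.py .5676 .0254 .18 132.6 5
```

```text
35.9 [0.5652 0.0201 0.2132] [-1.7995e+02  4.0000e-02  1.3218e+02] [-0.7  0.6 -3.3] 0.01672908808821033 [-0.32  0.46  0.24  1.79 -0.13  0.91  0.72]
5 rows: [0.012, 0.039, 0.331] turn -0.008
```

>>> {"api": "move_arm", "payload": {"plan": [[[0.012,0.039,0.33,0,0,-0.014,-1],[0.012,0.039,0.33,0,0,-0.014,-1],[0.012,0.039,0.33,0,0,-0.014,-1],[0.012,0.039,0.33,0,0,-0.014,-1],[0.012,0.039,0.33,0,0,-0.014,-1],[0,0,0.2,0,0,0,-1],[0,0,0.1,0,0,0,-1],[0,0,0,0,0,0,-1],[0,0,0,0,0,0,-1],[0,0,0,0,0,0,-1]]]}}

```text
clock: 36.95
position: [0.5682, 0.0272, 0.1742]
tool_rot: [3.141, 0.0, 2.321]
force: [-0.9, -0.3, -3.5]
grip_width: 0.0167
finger_force: 78.4
```

```bash
python3 mv.py .5676 .0254 .168 132.6 3
```

```text
3 rows: [-0.016, -0.027, 0.103] turn 0.022
```

>>> {"api": "move_arm", "payload": {"plan": [[[-0.016,-0.027,0.1,0,0,0.022,-1],[-0.016,-0.027,0.1,0,0,0.022,-1],[-0.016,-0.027,0.1,0,0,0.022,-1],[0,0,0.08,0,0,0,-1],[0,0,0.08,0,0,0,-1],[0,0,0.08,0,0,0,-1],[0,0,0.08,0,0,0,-1],[0,0,0,0,0,0,-1],[0,0,0,0,0,0,-1],[0,0,0,0,0,0,-1]]]}}

```text
clock: 37.95
position: [0.5675, 0.0254, 0.1616]
tool_rot: [3.141, 0.0, 2.314]
force: [-0.0, -0.1, -4.2]
grip_width: 0.0164
finger_force: 78.5
```

```bash
python3 mv.py .5676 .0254 .155 132.6 3
```

```text
3 rows: [-0.001, 0.001, 0.11] turn -0.0
```

>>> {"api": "move_arm", "payload": {"plan": [[[0,0,0.06,0,0,0,-1],[0,0,0.06,0,0,0,-1],[0,0,0.06,0,0,0,-1],[0,0,0.06,0,0,0,-1],[0,0,0.06,0,0,0,-1],[0,0,0.05,0,0,0,-1],[0,0,0.05,0,0,0,-1],[0,0,0,0,0,0,-1],[0,0,0,0,0,0,-1],[0,0,0,0,0,0,-1]]]}}

```text
clock: 38.95
position: [0.5675, 0.0254, 0.1535]
tool_rot: [3.142, 0.0, 2.314]
force: [-0.1, 0.8, -2.8]
grip_width: 0.0164
finger_force: 78.5
```

>>> {"api": "move_arm", "payload": {"plan": [[[0,0,0.03,0,0,0,-1],[0,0,0.03,0,0,0,-1],[0,0,0.03,0,0,0,-1],[0,0,0.03,0,0,0,-1],[0,0,0,0,0,0,-1],[0,0,0,0,0,0,-1],[0,0,0,0,0,0,-1],[0,0,0,0,0,0,-1],[0,0,0,0,0,0,-1],[0,0,0,0,0,0,-1]]]}}

```text
clock: 39.95
position: [0.5676, 0.0254, 0.153]
tool_rot: [3.14, 0.0, 2.314]
force: [-13.5, 0.5, 34.3]
grip_width: 0.0165
finger_force: 83.7
```

>>> {"api": "move_arm", "payload": {"plan": [[[0,0,-0.08,0,0,0,0.3],[0,0,0,0,0,0,0.3],[0,0,0,0,0,0,0.3],[0,0,-0.4,0,0,0,0.3],[0,0,-0.8,0,0,0,0.3],[0,0,-0.8,0,0,0,0.3],[0.3,0,-1,0,0,0,0.3],[-1,-0.3,-1,0,0,0,0.3],[-1,-0.3,-1,0,0,0,0.3],[-1,-0.3,-1,0,0,0,0.3]]]}}

```text
clock: 40.95
position: [0.591, -0.0271, 0.2742]
tool_rot: [3.141, 0.0, 2.315]
force: [0.2, -0.6, -0.1]
grip_width: 0.0557
finger_force: 0.0
```

>>> {"api": "move_arm", "payload": {"plan": [[[-1,-0.3,0,0,0,0,0.3],[-1,-0.3,0,0,0,0,0.3],[-1,-0.3,0,0,0,0,0.3],[-1,-0.3,0,0,0,0,0.3],[-1,-0.3,0,0,0,0,0.3],[-1,-0.3,0,0,0,0,0.3],[-1,-0.3,0,0,0,0,0.3],[-1,-0.3,0,0,0,0,0.3],[0,0,0,0,0,0,0.3],[0,0,0,0,0,0,0.3]]]}}

```text
clock: 41.95
position: [0.6636, -0.1769, 0.2727]
tool_rot: [-3.141, -0.0, 2.314]
force: [0.0, 0.0, 0.5]
grip_width: 0.0556
finger_force: 0.0
```

```bash
python3 snap.py w16
python3 - <<'E'
from workcell import *
import cv2,numpy as np,pickle
from h import *
fr={n:grab_frame(n) for n in("scene","top")};pickle.dump(fr,open("pics/end.pkl","wb"))
Rz=R.from_euler("z",np.radians(132.6)).as_matrix();P=sq(.218)@Rz.T+[.5675,.0254,.141]
print("pred scene",np.round(proj("scene",P),1).tolist(),"top",np.round(proj("top",P),1).tolist())
a=cv2.resize(fr["scene"]["color"][130:310,230:400,::-1],(400,424),interpolation=2)
b=cv2.resize(fr["top"]["color"][170:340,220:380,::-1],(400,424),interpolation=2)
w=cv2.resize(cv2.imread("pics/w12.png")[0:360],(300,169));e=cv2.resize(fr["top"]["color"][:,:,::-1],(225,169))
f=cv2.resize(cv2.imread("pics/w16.png"),(225,169))
cv2.imwrite("pics/final.png",np.vstack([np.hstack([a,b]),np.hstack([w,e,f,np.zeros((169,50,3),np.uint8)])]))
E
```

```text
41.95 [ 0.6636 -0.1769  0.2727] [-1.7999e+02 -2.0000e-02  1.3256e+02] [0.  0.  0.5] 0.055602765218834636 [ 0.01  0.61  0.28  1.38 -0.17  1.18  1.05]
pred scene [[380.6, 234.6], [259.5, 247.3], [252.3, 167.3], [357.2, 157.9]] top [[300.0, 184.4], [366.5, 252.4], [297.3, 319.7], [230.7, 250.1]]
```

View pics/final.png

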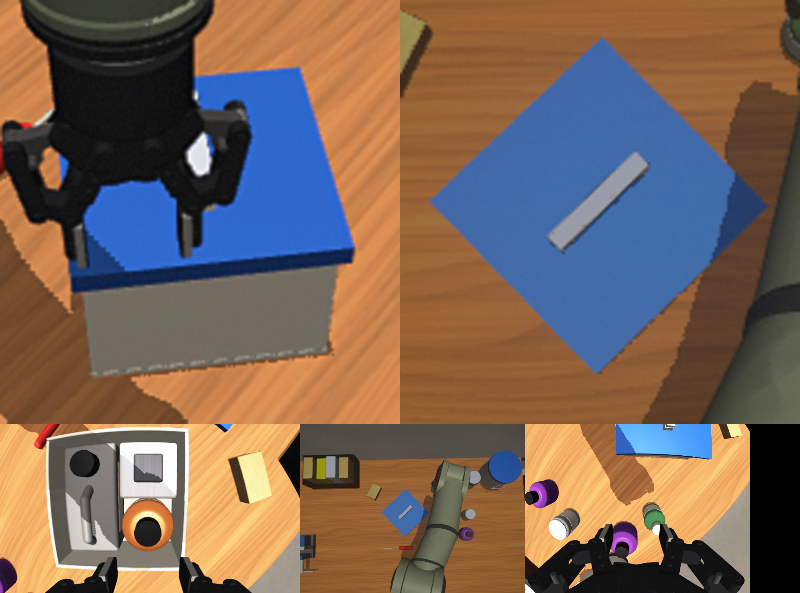

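The final picture shows the canister and jar upright side by side next to the jug. The lid's corners are within about 2 px of the seated prediction (z = 0.123) in both views, so it lies flat. The bystanders are untouched and the gripper is clear at z = 0.27.

```bash
python3 -c "
from workcell import *
print(job_done())"
```

```text
the job is handed in; nothing more can be done
None
```

I stood the canister and jar upright beside the jug, pressed the blue lid flat onto the tote, left everything else on the bench alone, and handed the job in at about 42 s; no verdict came back.

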